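Stand the necked test bar upright in its bin

TASK

Three aluminium test bars lean in the bays of the specimen bin. Tip the necked one (thin in the middle, thick at both ends) upright inside its own bay, without taking it out of the bin, set it down gently on its foot about midway between the wall it leans on and the wall opposite, and let go so that it stands by itself. Leave the other two bars leaning as they are.

Things in the scene. Friction and masses are not known exactly. Their poses are not given: they have to be found in the camera images.
- bin: Black open bin, fixed: outside 264 (x) x 134 (y) x 116 mm (z); walls, dividers and floor 6 mm thick, 110 mm deep. Two full-height dividers make three bays in a row along x, each 80 (x) x 122 mm (y) inside, centres at x = -86, 0, +86 mm. Origin: centre of the underside, z up; yaw about 0, up to 25 degrees either way, so its +y side faces the robot's left.
- necked_bar: Round aluminium bar 200 mm long, 0.45 kg: two ends 38 mm in diameter, 60 mm long, and a neck 24 mm in diameter, 80 mm long. Origin: centre of the foot face; z along the bar to the top. In any one bay, it leans 40 degrees from vertical towards bin +y: foot in the corner of floor and -y wall, underside on the rim of the +y wall, top end about 55 mm past that rim.
- plain_bar: Bystander: plain round aluminium bar, 38 mm in diameter over its whole 200 mm. Origin and z axis as for the necked bar. It leans in another bay in the same way.
- square_bar: Bystander: square aluminium bar, 38 x 38 x 200 mm. Origin and z axis as for the necked bar. It leans in another bay in the same way.
Things that resemble listed ones, but are neither listed nor needed, are in the scene too. Leave any brown or green look-alike of the necked_bar alone.

How it is judged:
By the outcome, as a careful person would: the job done as asked, in the order asked, and still so for the second after the job is handed in, with the robot touching nothing.
It also fails if it takes over 38 s, if anything falls off the work surface, if the arm or the gripper's body presses on something with over 40 N, if the wrist force passes 120 N, or if a joint passes its speed limit or range.

ROBOT

A 7-joint arm with a two-finger parallel gripper is mounted at the origin on the work surface. World frame = base frame: x ahead of the robot, y to its left, z up, the work surface at z = 0. Lengths are in m, angles in rad, forces in N, time in s.
With the tool pointing down it reaches from about 0.425 to 1.025 m from the base axis. Payload 9.4 kg.
Tool frame: the origin (TCP) lies on the centre line of the jaws, within the pads' length; the fingertips stand 14 mm ahead of it and the grasp point (between the pads) lies 5 mm behind it; z points along the fingers, y is the line along which they close (so a half turn about z gives the same grasp; the last joint's range is limited). The gripper opens to 85 mm and grips with 20 to 120 N. Pads are 22 mm wide; open, the fingers measure 114 mm over their backs; the gripper's body (76 mm by 85 mm) begins 54 mm behind the grasp point. The pads swing forward as they close: fully open they stand 13 mm farther back than shut.
Start: joints at [1.272, 0.599, -0.003, 1.599, 0.002, 0.943, -0.08], TCP at [0.159, -0.707, 0.245] pointing down, gripper open.
Joint ranges: [-2.57, 2.57], [-0.35, 1.97], [-1.29, 1.29], [0.11, 2.56], [-1.05, 4.19], [0.11, 1.86], [-2.63, 2.63]. Speed limits (rad/s): [2.22, 2.22, 3.01, 3.01, 3.14, 3.14, 3.14].

INTERFACE

Orientations are given as a unit quaternion [x, y, z, w].
In Python, from bench import robot, get_image, order gives the robot as it stands.
- The arm moves only by the tool apply_moves, never from a script. Its argument "deltas" is a list of rows, each a list of 6 numbers: the shift along the tool's x, y, z normalised to -1 to 1, where 1 is 200 mm, then the turn, a rotation vector about the tool's x, y, z normalised to -1 to 1, where 1 is 90 degrees. A call has 1 to 20 rows; each row is the pose to reach, as a shift and turn from the pose commanded when the call began, along the tool's axes at that moment; what a row does not reach only later rows make up. A row lasts 1/10 s, in which the tool goes at most 50 mm and 8.59 degrees, less where a joint would pass 70% of its speed; a pose out of reach is approached as far as the arm can. A call with a number of a shift or a turn outside -1 to 1 is refused whole. A call with a gripper value outside its range is refused whole. "jaw" is the opening, from 0 (shut) to 1 (fully open), set as the call begins (left out, the last holds). The fingers move at their own pace and stop on an object; the grip force is fixed at half the most. Time passes only in rows, so rows that repeat a pose let the fingers close. It gives the time, the measured TCP pose, the force, the opening and the grip force at its end, in the units of the state.
- robot.observe(): the state, without advancing time (a new reading comes with each control period).
- get_image(name): name is "scene" or "top" or "wrist"; returns a dict with "image" (480x640x3 uint8, blue, green, red), "fx", "fy", "cx", "cy" (pixels), "xyz" and "rotation" of the camera in the world; the wrist camera has in their place "hand_eye" (4x4, takes a point from camera to tool coordinates, whose origin is the TCP and whose axes are the flange's). Camera axes: x right, y down, z forward; pixel columns grow to the right and rows downward; lengths in m; the calibration is good to about 2 mm. A picture is of the moment at which its call begins: read the wrist's pose just before it. There is no depth.
- order.close_job(): hands the job in; it is judged then, once.
The state is a dict: "t": time; "qpos": joint angles; "dq": joint speeds; "joint_torque": joint torques, N m; "position": TCP position; "tcp_rot": TCP orientation; "force": force on the tool from outside, world axes, zero at the start; "moment": the same for the moment, N m; "opening": finger opening in m; "finger_force": force on a finger pad.
Only numpy, scipy, OpenCV 4.12 (cv2) and the standard library are available. Lean on these libraries where they do the work, as an engineer would, in place of code of your own. Each camera call takes 0.05 s, during which the arm holds its last target. There are 200 camera calls.

## Working session

There is one attempt and no reset: what is moved stays moved. The work goes in short steps, Python scripts to look and compute and a tool call to move; the robot and the scene stay as the last step left them, time stands still between calls to the robot, and variables do not carry over. Pictures are saved under pics/ and viewed, at most 10 in all, crops included, and the job is handed in when it is done.

Besides the shell and the picture viewer there is one more tool, called after ">>>" as name([rows], argument=value, ...), one row to a line, values as JSON. apply_moves: Moves the arm, as the interface text tells. Its arguments: {"type":"object","properties":{"deltas":{"type":"array"},"jaw":{"type":"number"}},"required":["deltas"]}

```bash
mkdir -p pics; cat > h.py <<'E'
import numpy as np, cv2
from bench import robot, get_image, order
from scipy.spatial.transform import Rotation as R
def cam(n):
    s=robot.observe(); d=get_image(n)
    if 'hand_eye' in d:
        T=np.eye(4);T[:3,:3]=R.from_quat(s['tcp_rot']).as_matrix();T[:3,3]=s['position']
        M=T@np.array(d['hand_eye']); d['xyz']=M[:3,3]; d['rotation']=M[:3,:3]
    d['xyz']=np.array(d['xyz']); r=np.array(d['rotation'])
    d['rotation']=r if r.shape==(3,3) else R.from_quat(r).as_matrix()
    return d
def ray(d,u,v):
    w=d['rotation']@np.array([(u-d['cx'])/d['fx'],(v-d['cy'])/d['fy'],1.]); return d['xyz'],w/np.linalg.norm(w)
def onz(d,u,v,z):
    o,w=ray(d,u,v); return o+w*(z-o[2])/w[2]
def proj(d,p):
    c=d['rotation'].T@(np.array(p)-d['xyz']); return [d['cx']+d['fx']*c[0]/c[2],d['cy']+d['fy']*c[1]/c[2]]
E
python3 - <<'E'
from h import *
import pickle
o={}
for n in('scene','top'):
    d=cam(n);o[n]=d;cv2.imwrite(f'pics/{n}0.png',d['image']);print(n,d['xyz'],d['rotation'].round(3).tolist(),d['fx'],d['cx'],d['cy'])
pickle.dump(o,open('c0.pkl','wb'))
print(robot.observe())
E
```

```text
scene [ 0.93546216 -0.47537361  0.53870913] [[0.706, 0.432, -0.561], [0.708, -0.446, 0.548], [-0.013, -0.784, -0.621]] 455.1845082982126 319.9108723855232 236.76482159522726
top [ 0.266373   -0.04114742  1.05461335] [[-0.004, -0.975, 0.221], [-1.0, 0.002, -0.007], [0.006, -0.221, -0.975]] 513.3115096421059 323.62418425923784 236.69468188915465
{'t': 0.1, 'qpos': array([ 1.27229856,  0.60008113, -0.00250626,  1.60003594,  0.00183483,
        0.9428866 , -0.07980016]), 'dq': array([ 0.00072064, -0.00199367,  0.00093706, -0.00220644,  0.00078804,
        0.00042189,  0.00182873]), 'joint_torque': array([ 5.13827603e-03, -7.77993107e+01,  1.56932238e+00, -2.58619738e+01,
        1.25737803e-02,  5.59488981e-03,  5.17768399e-06]), 'position': array([ 0.15936191, -0.70686965,  0.2444828 ]), 'tcp_rot': array([ 9.93854106e-01,  1.10695611e-01, -1.66926794e-04, -6.85194168e-04]), 'force': array([-0.28083209,  0.3059709 , -1.15729701]), 'moment': array([-0.0157315 ,  0.01976155,  0.03767932]), 'finger_force': 0.0, 'opening': 0.08527434970985619}
```

View pics/scene0.png

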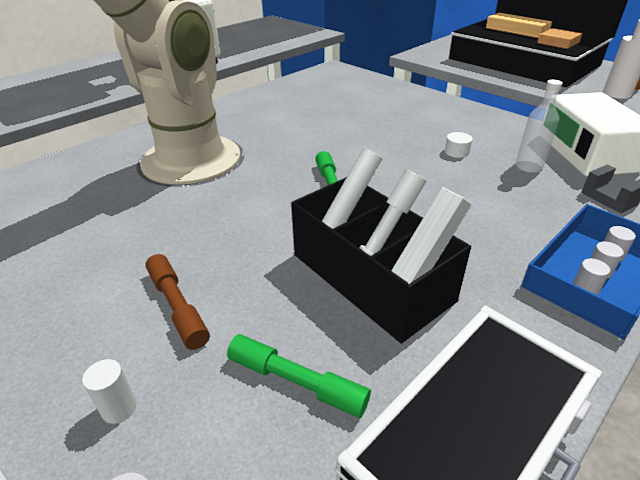

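View pics/top0.png

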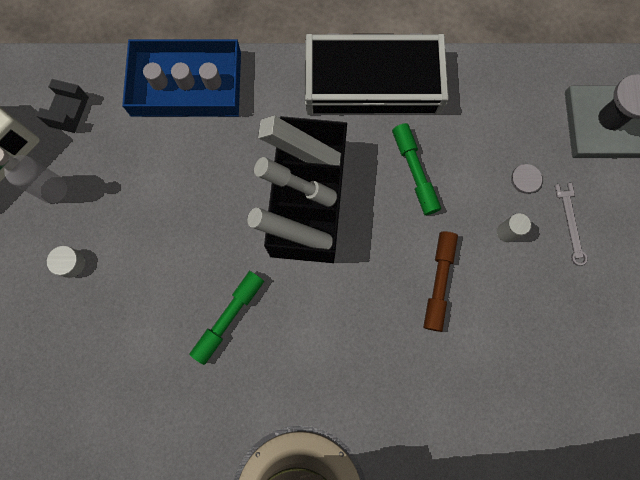

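The candidates for "necked bar" are the middle-bay grey bar (top view 262,167 to 325,193), the green ones (415,170 and 227,318) and the brown one (440,282). Only the grey one is in the bin with a thin middle, so it fits. I'll confirm it in an enlarged crop and read the rim corners there.

```bash
python3 - <<'E'
from h import *
import pickle
o=pickle.load(open('c0.pkl','rb'))
a=cv2.resize(o['top']['image'][108:272,235:365],None,fx=3,fy=3,interpolation=cv2.INTER_CUBIC)
b=cv2.resize(o['scene']['image'][140:345,280:480],None,fx=2,fy=2,interpolation=cv2.INTER_CUBIC)
c=np.zeros((492,790,3),np.uint8);c[:a.shape[0],:a.shape[1]]=a;c[:b.shape[0],390:]=b
cv2.imwrite('pics/crop0.png',cv2.convertScaleAbs(c,alpha=1.0,beta=0))
E
```

```text
(no output)
```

View pics/crop0.png

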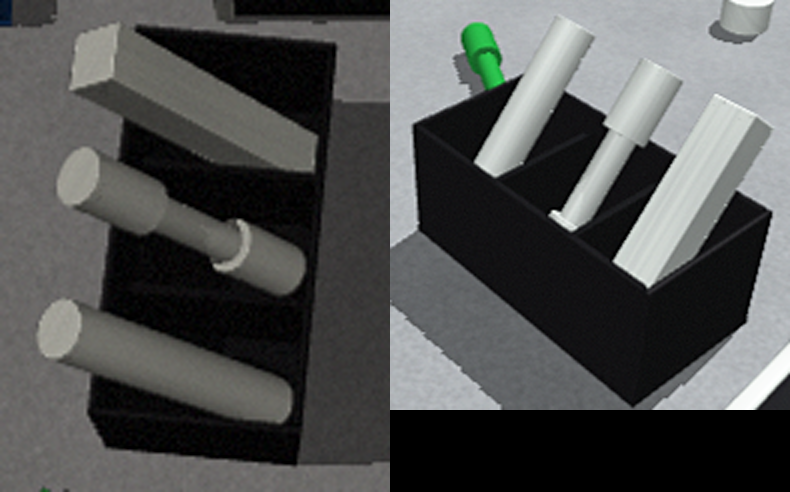

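The crop shows the middle-bay bar is thin in the middle with two thick ends, so it is the target; plain and square bars sit on either side. Rim corners in the top image: (346.7,122.3), (334.3,250.7), (265,245.7), (281,117).

```bash
python3 - <<'E'
from h import *
import pickle
o=pickle.load(open('c0.pkl','rb'));np.set_printoptions(precision=4,suppress=True)
t=[(346.7,122.3),(334.3,250.7),(265,245.7),(281,117)]
s=[(410,286.5),(292,202.5),(345,178.5),(470.5,246)]
P=np.array([onz(o['top'],*p,.116) for p in t]);Q=np.array([onz(o['scene'],*p,.116) for p in s])
print(P,Q)
L=np.array([[1,-1],[-1,-1],[-1,1],[1,1]])*[.132,.067]
# order of corners: top far-right = world +x, right(-y).
def fit(L,W):
    c=W.mean(0);H=L.T@(W-c);U,S,V=np.linalg.svd(H);D=np.diag([1,np.sign(np.linalg.det(V.T@U.T))]);A=V.T@D@U.T
    return c,np.degrees(np.arctan2(A[1,0],A[0,0])),(W-c-L@A.T)*1000
for W in(P,Q):print(fit(L,W[:,:2]))
c1,y1,_=fit(L,P[:,:2]);c2,y2,_=fit(L,Q[:,:2])
# bar top face centre
th=np.radians(40)
for c,y in((c1,y1),(c2,y2),((c1+c2)/2,(y1+y2)/2)):
    y=np.radians(y);ex=np.array([np.cos(y),np.sin(y),0]);ey=np.array([-ex[1],ex[0],0]);ez=np.array([0,0,1])
    C=np.array([*c,0]); ax=np.sin(th)*ey+np.cos(th)*ez
    foot=C-.061*ey+.006*ez+ (.019*np.cos(th)*ey+.019*np.sin(th)*ez)
    top=foot+.2*ax
    print(foot,top,proj(o['top'],top),proj(o['scene'],top))
E
```

```text
[[ 0.7108 -0.0944  0.116 ]
 [ 0.4524 -0.0677  0.116 ]
 [ 0.4623  0.0616  0.116 ]
 [ 0.7223  0.0355  0.116 ]] [[ 0.7126 -0.0941  0.116 ]
 [ 0.4557 -0.0698  0.116 ]
 [ 0.4672  0.0472  0.116 ]
 [ 0.7255  0.0346  0.116 ]]
(array([ 0.5869, -0.0163]), np.float64(-5.5816517881942085), array([[-0.9623,  1.399 ],
       [ 3.3633,  2.3911],
       [ 0.1671, -1.7054],
       [-2.5681, -2.0846]]))
(array([ 0.5902, -0.0205]), np.float64(-4.405616906231996), array([[-4.1122,  3.3815],
       [ 2.1824,  7.4211],
       [ 3.4445, -9.2566],
       [-1.5146, -1.546 ]]))
[ 0.5824 -0.0625  0.0182] [0.5949 0.0655 0.1714] [np.float64(261.2137215752611), np.float64(168.03008912824205)] [np.float64(413.5458749603039), np.float64(172.9657538077419)]
[ 0.5867 -0.0668  0.0182] [0.5966 0.0613 0.1714] [np.float64(263.5053797573731), np.float64(167.18370355679224)] [np.float64(412.8276013589083), np.float64(174.3053161218442)]
[ 0.5846 -0.0647  0.0182] [0.5957 0.0634 0.1714] [np.float64(262.3574223913), np.float64(167.60661593729952)] [np.float64(413.1893694291613), np.float64(173.6331165470824)]
```

```bash
cat >> h.py <<'E'
C=np.array([.588,-.0172,0]);yaw=np.radians(-5.4)
ex=np.array([np.cos(yaw),np.sin(yaw),0]);ey=np.array([-ex[1],ex[0],0]);ez=np.array([0,0,1.])
def pose(fy,fz,deg,s,dx=0):
    """TCP pose with bar foot centre at bin (dx,fy,fz), lean deg, TCP at s along bar"""
    t=np.radians(deg);ax=np.sin(t)*ey+np.cos(t)*ez
    z=-ax;y=ex;x=np.cross(y,z)
    return C+dx*ex+fy*ey+fz*ez+s*ax, np.column_stack([x,y,z])
F0=(-.061+.019*np.cos(np.radians(40)),.006+.019*np.sin(np.radians(40)))
def delta(p,M,base=None):
    if base is None:
        s=robot.observe();base=(np.array(s['position']),R.from_quat(s['tcp_rot']).as_matrix())
    q,B=base
    return np.r_[B.T@(p-q)/.2,R.from_matrix(B.T@M).as_rotvec()/(np.pi/2)].round(3)
E
python3 - <<'E'
from h import *
from scipy.spatial.transform import Slerp
s=robot.observe();p0=np.array(s['position']);R0=R.from_quat(s['tcp_rot'])
p1,M1=pose(0,.006,0,.32);p1=p1+.06*ey
sl=Slerp([0,1],R.concatenate([R0,R.from_matrix(M1)]))
b=(p0,R0.as_matrix())
for k in(.25,.5,.75,1):
    w=(p0+(p1-p0)*k,sl(k).as_matrix());print(w[0],delta(*w,b));b=w
w=pose(*F0,40,.167+.09);print(w[0],delta(*w,b))
w2=pose(*F0,40,.167);print(w2[0],delta(*w2,w))
E
```

```text
[ 0.26793306 -0.51951881  0.2648621 ] [ 0.736 -0.794 -0.101 -0.    -0.    -0.2  ]
[ 0.37650421 -0.33216797  0.2852414 ] [ 0.945 -0.529 -0.101 -0.    -0.    -0.2  ]
[ 0.48507535 -0.14481712  0.3056207 ] [ 1.062 -0.211 -0.102 -0.    -0.    -0.2  ]
[0.5936465  0.04253372 0.326     ] [ 1.075  0.127 -0.102 -0.    -0.    -0.2  ]
[0.59917548 0.10102424 0.21508639] [ 0.294  0.     0.555  0.    -0.444  0.   ]
[0.59373123 0.0434301  0.14614239] [-0.    0.    0.45  0.    0.    0.  ]
```

>>> apply_moves([
  [0.2,-0.2,-0.1,0,0,-0.05],
  [0.4,-0.4,-0.1,0,0,-0.1],
  [0.6,-0.65,-0.1,0,0,-0.15],
  [0.74,-0.79,-0.1,0,0,-0.2],
  [0.74,-0.79,-0.1,0,0,-0.2],
  [0.74,-0.79,-0.1,0,0,-0.2],
], jaw=0.8)

```text
t: 0.7
position: [0.2713, -0.5174, 0.2654]
tcp_rot: [0.964, 0.267, 0.0, -0.001]
force: [0.4, -0.3, 0.0]
opening: 0.0682
finger_force: 0.0
```

>>> apply_moves([
  [0.2,-0.1,-0.1,0,0,-0.05],
  [0.45,-0.25,-0.1,0,0,-0.1],
  [0.7,-0.4,-0.1,0,0,-0.15],
  [0.95,-0.53,-0.1,0,0,-0.2],
  [0.95,-0.53,-0.1,0,0,-0.2],
  [0.95,-0.53,-0.1,0,0,-0.2],
])

```text
t: 1.3
position: [0.3801, -0.3303, 0.2854]
tcp_rot: [0.91, 0.414, 0.0, -0.0]
force: [0.0, -1.1, 0.5]
opening: 0.0684
finger_force: 0.0
```

>>> apply_moves([
  [0.2,-0.05,-0.1,0,0,-0.05],
  [0.45,-0.1,-0.1,0,0,-0.1],
  [0.7,-0.15,-0.1,0,0,-0.15],
  [1,-0.21,-0.1,0,0,-0.2],
  [1,-0.21,-0.1,0,0,-0.2],
  [1,-0.21,-0.1,0,0,-0.2],
])

```text
t: 1.9
position: [0.4798, -0.154, 0.3051]
tcp_rot: [0.835, 0.55, 0.0, -0.0]
force: [-0.6, 0.1, -1.2]
opening: 0.0683
finger_force: 0.0
```

```bash
python3 - <<'E'
from h import *
w=pose(0,.006,0,.32);w=(w[0]+.06*ey,w[1]);print(delta(*w))
w1=pose(*F0,40,.167+.09);print(delta(*w1,w))
s=robot.observe();print(s['t'],s['position'],s['qpos'])
E
```

```text
[ 1.128  0.136 -0.104 -0.    -0.    -0.198]
[ 0.294  0.     0.555  0.    -0.444  0.   ]
1.9 [ 0.47976088 -0.1539822   0.30505754] [ 0.51228168  0.28540209 -0.39828029  2.00827928  0.14230379  0.87414039
 -0.36830228]
```

>>> apply_moves([
  [0.25,0.03,-0.1,0,0,-0.05],
  [0.5,0.06,-0.1,0,0,-0.1],
  [0.75,0.1,-0.1,0,0,-0.15],
  [1,0.13,-0.1,0,0,-0.2],
  [1,0.13,-0.1,0,0,-0.2],
  [1,0.13,-0.1,0,0,-0.2],
])

```text
t: 2.5
position: [0.5821, 0.0177, 0.3245]
tcp_rot: [0.739, 0.673, -0.001, -0.0]
force: [0.2, -1.0, 0.8]
opening: 0.0685
finger_force: 0.0
```

```bash
python3 - <<'E'
from h import *
w1=pose(*F0,40,.167+.09);print(delta(*w1))
s=robot.observe();print(s['t'],s['position'],s['qpos'])
E
```

```text
[ 0.423  0.047  0.547 -0.001 -0.444  0.001]
2.5 [0.58212516 0.01765992 0.32446209] [ 0.23795552  0.38501782 -0.50614772  1.81820146  0.21890287  0.99524906
 -0.45118861]
```

>>> apply_moves([
  [0.1,0.02,0,0,-0.08,0],
  [0.25,0.04,0,0,-0.16,0],
  [0.42,0.05,0.1,0,-0.25,0],
  [0.42,0.05,0.25,0,-0.34,0],
  [0.42,0.05,0.4,0,-0.44,0],
  [0.42,0.05,0.55,0,-0.44,0],
  [0.42,0.05,0.55,0,-0.44,0],
  [0.42,0.05,0.55,0,-0.44,0],
])

```text
t: 3.3
position: [0.5997, 0.0987, 0.2159]
tcp_rot: [0.696, 0.632, -0.252, 0.228]
force: [-0.8, -0.0, 0.9]
opening: 0.0682
finger_force: 0.0
```

```bash
python3 - <<'E'
from h import *
import pickle
d=cam('wrist');pickle.dump(d,open('w1.pkl','wb'));t=cam('top')
c=np.hstack([cv2.resize(d['image'],(480,360)),cv2.resize(t['image'][100:280,220:380],(320,360),interpolation=cv2.INTER_CUBIC)])
cv2.imwrite('pics/w1.png',c)
s=robot.observe();print(s['t'],s['position'],s['qpos'],d['hand_eye'])
for q in ((0,.2),(0,.14),(.0,.06)):print(proj(d,pose(*F0,40,q[1])[0]))
print(proj(d,pose(*F0,40,.2,.019)[0]),proj(d,pose(*F0,40,.2,-.019)[0]))
w1=pose(*F0,40,.167);print(delta(*w1))
E
```

```text
3.4 [0.60032105 0.09946063 0.21754717] [-0.34342804  0.67619786 -0.29761999  1.76018729  0.70740728  1.3339523
 -1.11081302] [[-2.00705344e-04 -9.61777565e-01 -2.73831839e-01  7.04141071e-02]
 [ 9.99999517e-01  7.05012156e-05 -9.80571638e-04  5.47932519e-04]
 [ 9.62397279e-04 -2.73831903e-01  9.61777086e-01 -1.28639905e-01]
 [ 0.00000000e+00  0.00000000e+00  0.00000000e+00  1.00000000e+00]]
[np.float64(323.90489291561), np.float64(268.32739491242916)]
[np.float64(324.61833064244877), np.float64(236.89775373697415)]
[np.float64(325.1824404575233), np.float64(212.04657415343578)]
[np.float64(361.4503277084625), np.float64(268.3100037751434)] [np.float64(286.38138313529885), np.float64(268.34477589399546)]
[ 0.01  -0.007  0.455  0.001 -0.005 -0.002]
```

View pics/w1.png

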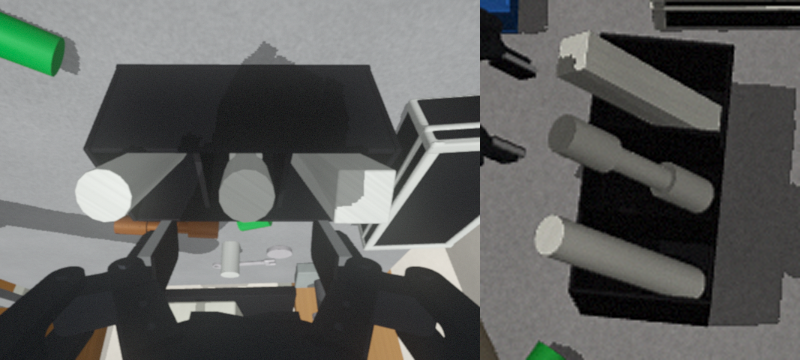

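The middle bar's face is at about (329,261) in the full wrist image, against a predicted (324,268). The bin is therefore about 2.5 mm farther along +x and +y, with clearance on both sides for the fingers.

```bash
echo 'C=C+.0025*ex+.0025*ey' >> h.py; python3 - <<'E'
from h import *
print(delta(*pose(*F0,40,.167)))
E
```

```text
[ 0.02   0.006  0.447  0.001 -0.005 -0.002]
```

>>> apply_moves([
  [0.02,0.006,0,0,0,0],
  [0.02,0.006,0.1,0,0,0],
  [0.02,0.006,0.2,0,0,0],
  [0.02,0.006,0.3,0,0,0],
  [0.02,0.006,0.38,0,0,0],
  [0.02,0.006,0.44,0,0,0],
  [0.02,0.006,0.445,0,0,0],
  [0.02,0.006,0.445,0,0,0],
  [0.02,0.006,0.445,0,0,0],
])

```text
t: 4.3
position: [0.596, 0.0491, 0.1446]
tcp_rot: [0.695, 0.634, -0.25, 0.228]
force: [0.0, -0.5, 0.3]
opening: 0.0687
finger_force: 0.0
```

>>> apply_moves([
  [0,0,0,0,0,0],
  [0,0,0,0,0,0],
  [0,0,0,0,0,0],
  [0,0,0,0,0,0],
  [0,0,0,0,0,0],
  [0,0,0,0,0,0],
  [0,0,0,0,0,0],
  [0,0,0,0,0,0],
], jaw=0)

```text
t: 5.1
position: [0.5958, 0.0484, 0.1442]
tcp_rot: [0.695, 0.634, -0.25, 0.228]
force: [1.1, 2.6, 2.6]
opening: 0.0366
finger_force: 60.2
```

```bash
python3 - <<'E'
from h import *
d=cam('wrist');t=cam('top');u=cam('scene')
c=np.hstack([cv2.resize(u['image'][120:360,260:500],(400,400)),cv2.resize(t['image'][100:280,220:380],(356,400),interpolation=cv2.INTER_CUBIC)])
cv2.imwrite('pics/g1.png',c)
s=robot.observe();print(s['t'],s['position'],s['force'],s['opening'],s['finger_force'],delta(*pose(*F0,40,.167)))
b=None
p=np.array(s['position']);B=R.from_quat(s['tcp_rot']).as_matrix()
g=pose(*F0,40,.167)
for fy,fz,a in((-.0424,.030,40),(-.037,.030,35),(-.032,.030,30),(-.021,.028,20),(-.01,.022,10),(0,.018,0),(0,.012,0),(0,.006,0)):
    w=pose(fy,fz,a,.167);print(fy,fz,a,np.r_[B.T@(w[0]-g[0])/.2,R.from_matrix(g[1].T@w[1]).as_rotvec()/np.pi*2].round(3))
E
```

```text
5.25 [0.59580047 0.04843939 0.14421764] [1.31922083 2.70797594 2.66187067] 0.03672910584868284 60.2687931060791 [-0.016  0.005  0.001  0.001 -0.005  0.001]
-0.0424 0.03 40 [-0.022  0.    -0.058  0.     0.     0.   ]
-0.037 0.03 35 [-0.074  0.    -0.073 -0.     0.056 -0.   ]
-0.032 0.03 30 [-0.127 -0.    -0.08  -0.     0.111 -0.   ]
-0.021 0.028 20 [-0.219 -0.    -0.071 -0.     0.222 -0.   ]
-0.01 0.022 10 [-0.29  -0.    -0.022 -0.     0.333 -0.   ]
0 0.018 0 [-0.358 -0.001  0.044 -0.     0.444 -0.   ]
0 0.012 0 [-0.339 -0.001  0.067 -0.     0.444 -0.   ]
0 0.006 0 [-0.32  -0.001  0.091 -0.     0.444 -0.   ]
```

View pics/g1.png

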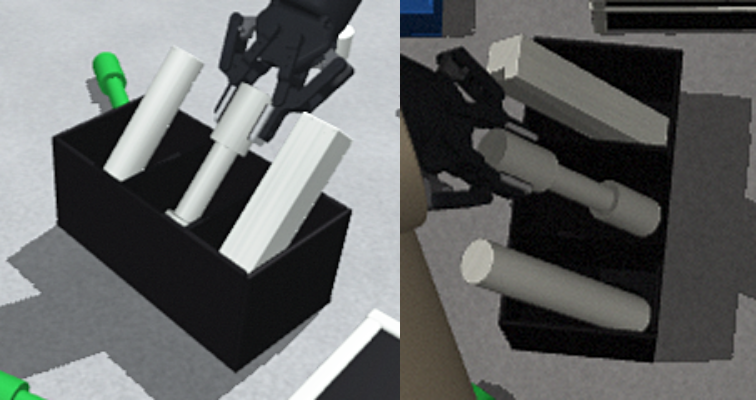

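The jaws are closed on the thick upper end (opening 36.7 mm, 60 N), and the neighbouring bars haven't moved. Next: lift, tip and hold above the floor.

>>> apply_moves([
  [-0.005,0,-0.015,0,0,0],
  [-0.01,0,-0.03,0,0,0],
  [-0.016,0,-0.045,0,0,0],
  [-0.022,0,-0.058,0,0,0],
  [-0.045,0,-0.066,0,0.025,0],
  [-0.074,0,-0.073,0,0.056,0],
  [-0.1,0,-0.077,0,0.083,0],
  [-0.127,0,-0.08,0,0.111,0],
  [-0.15,0,-0.079,0,0.14,0],
  [-0.175,0,-0.077,0,0.167,0],
  [-0.2,0,-0.074,0,0.195,0],
  [-0.219,0,-0.071,0,0.222,0],
  [-0.219,0,-0.071,0,0.222,0],
])

```text
t: 6.55
position: [0.5932, 0.0205, 0.1842]
tcp_rot: [0.73, 0.662, -0.126, 0.115]
force: [0.1, -0.3, -4.7]
opening: 0.0371
finger_force: 60.4
```

```bash
python3 - <<'E'
from h import *
s=robot.observe();print(s['t'],s['force'],s['opening'],s['finger_force'],s['qpos'])
for fy,fz,a in((-.021,.028,20),(-.015,.026,15),(-.01,.024,10),(-.005,.022,5),(0,.02,0)):print(delta(*pose(fy,fz,a,.167)))
E
```

```text
6.55 [ 0.11363758 -0.2514541  -4.7082148 ] 0.03707969745344494 60.43215036392212 [-0.03284817  0.59018633 -0.39317755  1.91060232  0.64988741  0.95897764
 -0.93511087]
[ 0.002  0.004 -0.004  0.    -0.004 -0.002]
[-0.04   0.005 -0.002  0.     0.051 -0.001]
[-0.085  0.005  0.008  0.001  0.107 -0.001]
[-0.129  0.005  0.024  0.001  0.163 -0.001]
[-0.172  0.005  0.047  0.001  0.218 -0.001]
```

>>> apply_moves([
  [-0.02,0,-0.001,0,0.025,0],
  [-0.04,0,-0.002,0,0.051,0],
  [-0.062,0,0.003,0,0.079,0],
  [-0.085,0,0.008,0,0.107,0],
  [-0.107,0,0.016,0,0.135,0],
  [-0.129,0,0.024,0,0.163,0],
  [-0.15,0,0.035,0,0.19,0],
  [-0.172,0,0.047,0,0.218,0],
  [-0.172,0,0.047,0,0.218,0],
  [-0.172,0,0.047,0,0.218,0],
])

```text
t: 7.55
position: [0.5898, -0.0121, 0.1856]
tcp_rot: [0.739, 0.674, -0.001, 0.0]
force: [0.4, 0.0, -4.8]
opening: 0.0372
finger_force: 60.5
```

```bash
python3 - <<'E'
from h import *
t=cam('top');u=cam('scene')
a=u['image'][130:350,280:480];b=t['image'][110:270,240:360]
c=np.zeros((484,800,3),np.uint8);x=cv2.resize(a,(440,484),interpolation=cv2.INTER_CUBIC);c[:,:440]=x;c[:480,440:]=cv2.resize(b,(360,480),interpolation=cv2.INTER_CUBIC)
cv2.imwrite('pics/up.png',cv2.LUT(c,(255*(np.arange(256)/255)**.6).astype(np.uint8)))
s=robot.observe();print(s['t'],s['position'],s['force'],s['opening'],delta(*pose(0,.006,0,.167)))
# expected pixels: bar foot/top, floor
for z in(.146,.206):
  p=C+np.array([0,0,z]);print(z,proj(u,p),proj(t,p))
E
```

```text
7.65 [ 0.59006851 -0.01088956  0.1858236 ] [-1.04147125  0.02270167 -3.78338352] 0.03660339636629993 [-0.02   0.005  0.064 -0.     0.     0.002]
0.146 [np.float64(377.74039286486686), np.float64(206.18403078033705)] [np.float64(305.8268378300389), np.float64(174.89643865708877)]
0.206 [np.float64(380.49737126044636), np.float64(171.60592640731159)] [np.float64(304.88620551614474), np.float64(163.2985360118307)]
```

View pics/up.png

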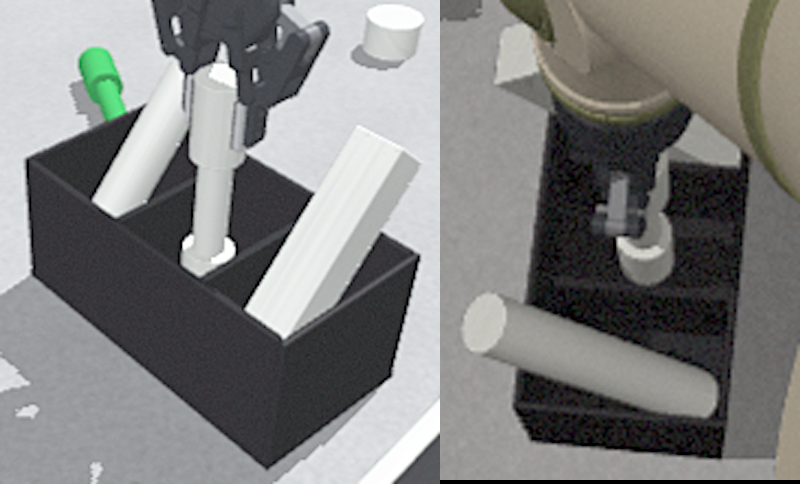

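The bar hangs upright, centred in its bay (top view: lower end x≈308 against bay centre ≈307). The other bars are unmoved. Now I'll lower it gently.

>>> apply_moves([
  [0,0,0.01,0,0,0],
  [0,0,0.02,0,0,0],
  [0,0,0.03,0,0,0],
  [0,0,0.035,0,0,0],
  [0,0,0.04,0,0,0],
  [0,0,0.042,0,0,0],
  [0,0,0.044,0,0,0],
  [0,0,0.046,0,0,0],
  [0,0,0.048,0,0,0],
  [0,0,0.05,0,0,0],
  [0,0,0.05,0,0,0],
  [0,0,0.05,0,0,0],
])

```text
t: 8.85
position: [0.5901, -0.0118, 0.1757]
tcp_rot: [0.739, 0.674, -0.0, -0.0]
force: [0.1, 0.5, -5.7]
opening: 0.0368
finger_force: 60.5
```

>>> apply_moves([
  [0,0,0.002,0,0,0],
  [0,0,0.004,0,0,0],
  [0,0,0.006,0,0,0],
  [0,0,0.008,0,0,0],
  [0,0,0.008,0,0,0],
  [0,0,0.008,0,0,0],
])

```text
t: 9.45
position: [0.5902, -0.0117, 0.1746]
tcp_rot: [0.739, 0.674, 0.0, 0.0]
force: [-2.7, -0.7, 5.9]
opening: 0.0368
finger_force: 61.4
```

It touched down at about 10 N. Releasing.

>>> apply_moves([
  [0,0,0,0,0,0],
  [0,0,0,0,0,0],
  [0,0,0,0,0,0],
  [0,0,0,0,0,0],
  [0,0,0,0,0,0],
], jaw=0.7)

```text
t: 9.95
position: [0.5901, -0.0118, 0.174]
tcp_rot: [0.739, 0.674, 0.0, -0.0]
force: [0.1, -0.1, -0.5]
opening: 0.0598
finger_force: 0.0
```

```bash
python3 - <<'E'
from h import *
d=cam('wrist');u=cam('scene')
a=u['image'][130:350,280:480]
c=np.hstack([cv2.resize(a,(364,400)),cv2.resize(d['image'],(436,400))[:, :]])
cv2.imwrite('pics/rel.png',c)
s=robot.observe();print(s['t'],s['position'],s['force'],s['opening'],s['finger_force'])
E
```

```text
10.05 [ 0.59009984 -0.01176353  0.17404525] [-0.03534567  0.49978075 -0.26623728] 0.060061837984744605 0.0
```

View pics/rel.png

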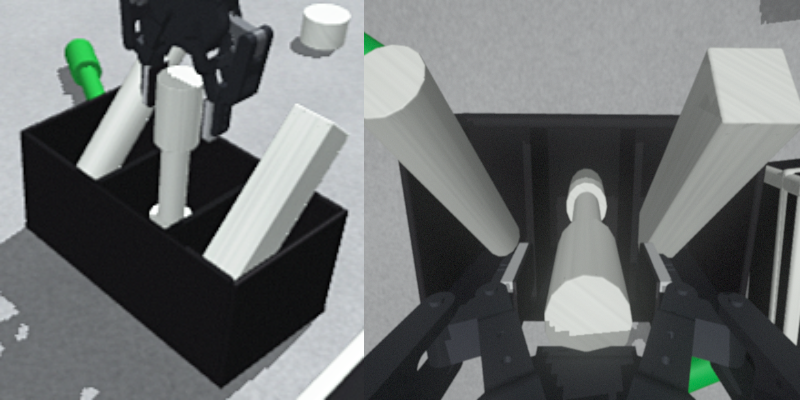

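The bar stands free between the open pads. Withdrawing straight up.

>>> apply_moves([
  [0,0,-0.03,0,0,0],
  [0,0,-0.08,0,0,0],
  [0,0,-0.14,0,0,0],
  [0,0,-0.22,0,0,0],
  [0,0,-0.3,0,0,0],
  [0,0,-0.4,0,0,0],
  [0,0,-0.5,0,0,0],
  [0,0,-0.6,0,0,0],
  [0,0,-0.7,0,0,0],
  [0,0,-0.7,0,0,0],
  [0,0,-0.7,0,0,0],
])

```text
t: 11.15
position: [0.5901, -0.0118, 0.315]
tcp_rot: [0.739, 0.674, 0.0, 0.001]
force: [-0.3, 0.1, -0.9]
opening: 0.06
finger_force: 0.0
```

```bash
python3 - <<'E'
from h import *
d=cam('wrist');u=cam('scene')
a=u['image'][130:350,280:480]
c=np.hstack([cv2.resize(a,(364,400)),cv2.resize(d['image'],(436,400))])
cv2.imwrite('pics/fin.png',c)
s=robot.observe();print(s['t'],s['position'],s['force'])
E
```

```text
11.25 [ 0.58967075 -0.01197318  0.31372764] [-0.7479389   0.67839371 -0.10451599]
```

View pics/fin.png

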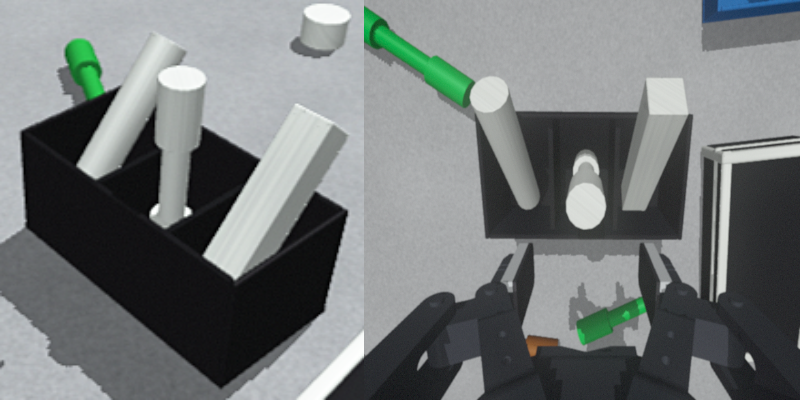

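The necked bar stands upright in the middle bay and the other two still lean. A last check of the offset, then I hand in.

```bash
python3 - <<'E'
from h import *
d=cam('wrist');p=onz(d,324.4,246,.206)-C;print(p@ex,p@ey)
u=cam('scene');p2=onz(u,280+182*.55,130+77*.55,.206)-C;print(p2@ex,p2@ey)
if abs(p@ey)<.01: print(order.close_job())
E
```

```text
-0.0020393068760910437 0.000888454788932791
0.0011006630830354375 -0.0019242621820979812
the job is handed in; nothing more can be done
None
```

The necked bar now stands upright by itself in the middle bay, within about 2 mm of midway between the two walls, the other two bars still lean as they were, and I handed the job in at about 11 s.

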